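Push the sample jar home and swing the shaker's bar past its half notch to locked

ROBOT

A 6-joint arm with a two-finger parallel gripper is mounted at the origin on a cart in front of the work surface, level with it; the furniture and walls round the work are solid. World frame = base frame: x ahead of the robot, y to its left, z up, the work surface at z = 0. Lengths are in m, angles in degrees, forces in N, time in s.
With the tool pointing down it reaches from about 0.35 to 0.775 m from the base axis. Payload 5.5 kg.
Tool frame: the origin (TCP) lies at the very end of the fingers, on their centre line; the grasp point (between the pads) lies 19 mm behind it (bot.grip_point_offset is the distance from the TCP to the grasp point, in m); z points along the fingers, y is the line along which they close (so a half turn about z gives the same grasp; the last joint's range is limited). The gripper opens to 85 mm and grips with 20 to 120 N. Pads are 22 mm wide; open, the fingers measure 114 mm over their backs; the gripper's body (76 mm by 85 mm) begins 54 mm behind the grasp point. The pads swing forward as they close: fully open they stand 13 mm farther back than shut.
Start: joints at [-72.571, 17.945, 2.641, 74.691, 0, 82.002], TCP at [0.247, -0.519, 0.231] pointing down, gripper open.
Joint ranges: [-158.12, 158.12], [-49.38, 96.58], [-58.88, 72.47], [-126.05, 133.96], [-84.25, 85.87], [-180, 180]. Speed limits (degrees/s): [147.25, 147.25, 180, 180, 180, 180].

INTERFACE

Orientations are given as a 3x3 rotation matrix whose columns are the frame's x, y, z axes.
In Python, from workcell import bot, vision gives the robot as it stands.
- The arm moves only by the tool carry_out, never from a script. Its argument "targets" is a list of rows, each an object with "grip": the closure, from -1 (fully open) to 1 (shut); "linear": the shift along the tool's x, y, z scaled (see below), a list of three; "turn": the turn, a rotation vector about the tool's x, y, z scaled (see below), a list of three. In form: [{"grip": grip, "linear": [tx, ty, tz], "turn": [wx, wy, wz]}, ...]. A call has 1 to 20 rows; each row shifts and turns the commanded pose from where the row before left it, along the tool's axes as they then stand; what a row does not reach is not made up. The controller multiplies each number of a shift by 0.05 m and each number of a turn by 0.15 rad. A row lasts 1/10 s, in which the tool goes at most 50 mm and 8.59 degrees, less where a joint would pass 70% of its speed; a pose out of reach is approached as far as the arm can. A call with a number of a shift or a turn outside -1 to 1 is refused whole. A call with a gripper value outside its range is refused whole. The fingers move at their own pace and stop on an object; "grip_force" is the grip in N (left out, the last holds). Time passes only in rows, so rows that do not move let the fingers close. It gives the time, the measured TCP pose, the force, the opening and the grip force at its end, in the units of the state.
- bot.state(): the state, without advancing time (a new reading comes with each control period).
- vision.get_image(name): name is "scene" or "top"; returns a dict with "color" (420x560x3 uint8, red, green, blue), "K" (3x3 intrinsics, pixels), "world_from_camera" (4x4, takes a point from camera to world coordinates). Camera axes: x right, y up, looking along -z (the intrinsics and any distortion apply to the point x, -y, -z); pixel columns grow to the right and rows downward; lengths in m; the calibration is good to about 2 mm. A picture is of the moment at which its call begins. There is no depth.
- bot.hand_in(): hands the job in; it is judged then, once.
The state is a dict: "clock": time; "qpos": joint angles; "qd": joint speeds; "joint_torque": joint torques, N m; "tool_pos": TCP position; "ee_rot": TCP orientation; "ft_force": force on the tool from outside, world axes, zero at the start; "ft_torque": the same for the moment, N m; "gripper_width": opening from 0.0 (shut) to 1.0 (fully open); "gripper_force": force on a finger pad.
Only numpy, scipy, OpenCV 4.12 (cv2) and the standard library are available. Lean on these libraries where they do the work, as an engineer would, in place of code of your own. Each camera call takes 0.05 s, during which the arm holds its last target. There are 200 camera calls.

TASK

Load the little jar shaker: push the sample jar that stands on its plate along into the nest, gently, until it sits fully home against the back stop. Then push the swing bar across in front of the jar, past its half-way notch, right to the second stop so that it stays locked there. Only push, with the outside of the fingers: do not take the jar or the bar's grip between them, do not lift or tip the jar, and leave the other things on the bench where they are.

Things in the scene. Friction and masses are not known exactly. Their poses are not given: they have to be found in the camera images.
- shaker: the fixed jar shaker: low grey box 245 x 200 mm, aluminium loading plate on top 38 mm above the bench (x -0.105 to 0.13, y -0.10 to 0.09), vented drive cover (top 80 mm) along its rear edge. Origin at bench height on the nest's middle line; x points from the open loading side (nearest the robot) to the back of the nest, y left, z up
- jar: the sample jar with the white ribbed screw lid that stands on the shaker's plate; 56 mm diameter body (lid 59 mm), 68 mm high, about 0.2 kg. Origin at the centre of its underside, z up
- nest_home (a point): point on the plate's top (38 mm above the bench) where the centre of the jar's underside comes when home, to about 3 mm: x = 0.030, y = 0 of the shaker. The nest: two cheeks 38 mm high, 60 mm apart, from shaker x = 0.004 to a flat back stop at x = 0.0575; in front two low splayed guides (13 mm high) lead in from x = -0.04
- swing_bar (a joint): angle of the swing bar, rad, growing clockwise from above: 0 open (points to the loading side, right of the jar's way in), 0.85 first notch, 1.7 second stop (square across the nest's front, grip on the left). A detent holds it at all three; 5 to 9 N at the grip moves it on. Left between two of them it swings to the nearer, so it must be pushed well past 1.28 to reach the second stop
- bar_grip (a point): middle of the upright black grip post at the free end of the swing bar, 93 mm above the bench. The post is 17 mm in diameter, 74 to 113 mm above the bench; the steel bar below it is 12 mm wide, 62 to 74 mm above the bench. It moves on a level circle of radius 125 mm about bar_pivot
- bar_pivot (a point): point on the upright axis of the swing bar, at the same height as bar_grip: x = -0.012, y = -0.062 of the shaker
- spare_jar: bystander: another jar of the same size (59 x 59 x 68 mm) with a blue lid, standing on the bench at the left of the shaker; origin at the centre of its underside
- weight: bystander: a brass 30 mm wide, 45 mm high balance weight with a knob, on the bench at the left of the shaker; origin at the centre of its underside
- timer: bystander: a white 62 x 66 x 19 mm timer with two keys, on the bench at the right of the shaker; origin at the centre of its underside
There are look-alikes about, which are no part of the job. What is meant by the jar is not orange or pink, and is the larger of those in its own colour.

How it is judged:
By the outcome, as a careful person would: the job done as asked, in the order asked, and still so for the second after the job is handed in, with the robot touching nothing.
It also fails if it takes over 51 s, if anything falls off the work surface, if the arm or the gripper's body presses on something with over 40 N, if the wrist force passes 120 N, or if a joint passes its speed limit or range.

## Working session

There is one attempt and no reset: what is moved stays moved. The work goes in short steps, Python scripts to look and compute and a tool call to move; the robot and the scene stay as the last step left them, time stands still between calls to the robot, and variables do not carry over. Pictures are saved under pics/ and viewed, at most 10 in all, crops included, and the job is handed in when it is done.

Besides the shell and the picture viewer there is one more tool, called in YAML: its name, and indented under it one key for each argument. carry_out: Moves the arm, as the interface text tells. Its arguments: {"type":"object","properties":{"targets":{"type":"array"},"grip_force":{"type":"number"}},"required":["targets"]}

```bash
mkdir -p pics
cat > h.py <<'E'
import numpy as np, cv2
from workcell import bot, vision
def snap(n,f):
    d=vision.get_image(n); cv2.imwrite('pics/'+f,cv2.cvtColor(d['color'],cv2.COLOR_RGB2BGR)); return d
def ray(d,u,v,z):
    K=np.array(d['K']);T=np.array(d['world_from_camera'])
    r=T[:3,:3]@np.array([(u-K[0,2])/K[0,0],-(v-K[1,2])/K[1,1],-1]);o=T[:3,3]
    return o+r*(z-o[2])/r[2]
def proj(d,p):
    K=np.array(d['K']);T=np.array(d['world_from_camera'])
    c=T[:3,:3].T@(np.array(p)-T[:3,3]);c=c*[1,-1,-1]
    q=K@c;return q[:2]/q[2]
E
python3 - <<'E'
from h import *
for n in('scene','top'):
    d=snap(n,n+'0.png');print(n,{k:np.round(v,3).tolist() for k,v in d.items() if k!='color'})
s=bot.state();print(s['tool_pos'],np.round(s['ee_rot'],3),s['clock'],s['gripper_width'])
E
```

```text
scene {'K': [[445.737, 0.0, 279.771], [0.0, 445.737, 205.498], [0.0, 0.0, 1.0]], 'world_from_camera': [[-0.658, 0.481, -0.579, 0.047], [-0.753, -0.403, 0.521, 0.49], [0.017, 0.778, 0.628, 0.606], [0.0, 0.0, 0.0, 1.0]]}
top {'K': [[517.717, 0.0, 281.266], [0.0, 517.717, 206.661], [0.0, 0.0, 1.0]], 'world_from_camera': [[0.018, 0.998, -0.059, 0.479], [-0.999, 0.02, 0.026, 0.075], [0.027, 0.058, 0.998, 1.136], [0.0, 0.0, 0.0, 1.0]]}
[ 0.24673822 -0.51885728  0.23050569] [[ 0.903  0.429 -0.   ]
 [ 0.429 -0.903  0.002]
 [ 0.    -0.002 -1.   ]] 0.1 0.9980418423177362
```

View pics/scene0.png

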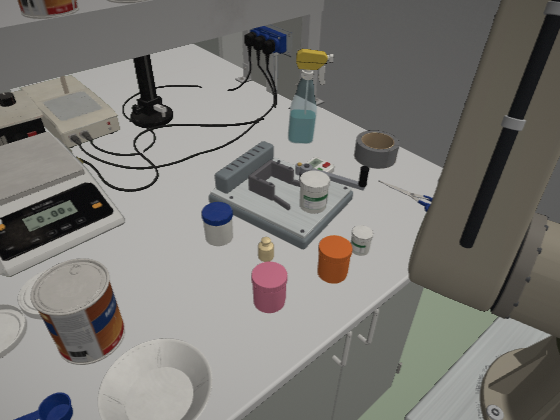

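View pics/top0.png

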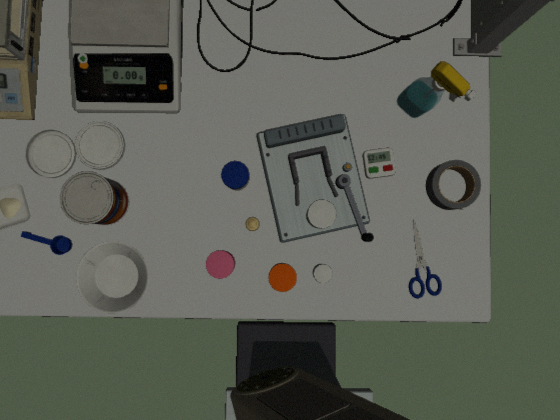

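The top view shows these candidates for the jar: white on the plate (321,213), small white (322,273), orange (283,277), pink (220,264) and blue (235,175). I choose (321,213), the larger white one on the plate. The grip post is at about (367,238), the pivot at about (344,181), and the nest's U at about (290-330, 150-190). One close crop will confirm this.

Run:
```python
from h import *
i=cv2.imread('pics/top0.png')[100:260,220:420]
cv2.imwrite('pics/c1.png',cv2.resize(i,None,fx=3.75,fy=3.75,interpolation=cv2.INTER_CUBIC))
```

```text
(no output)
```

View pics/c1.png

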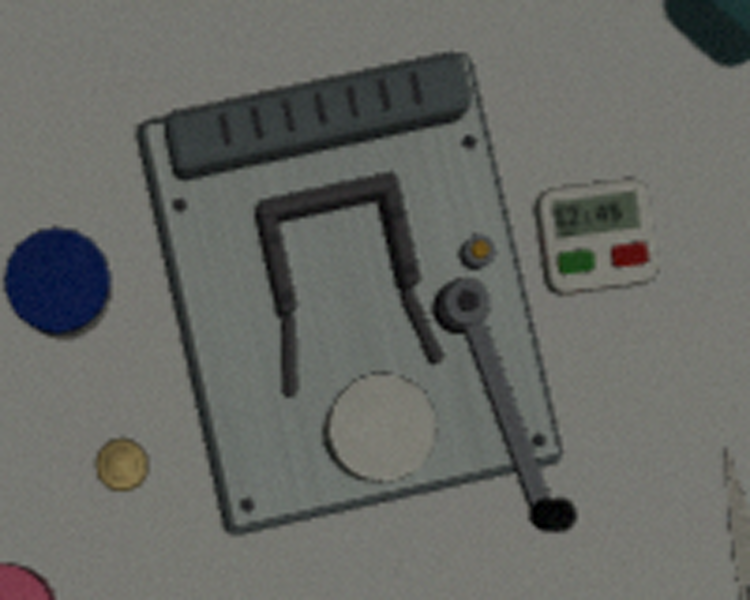

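```bash
cat > fit.py <<'E'
from h import *
from scipy.optimize import least_squares
d=vision.get_image('top')
P=lambda c,r,z:ray(d,220+c/3.75,100+r/3.75,z)[:2]
obs=[((-.105,.09),P(230,528,.038)),((-.105,-.10),P(556,459,.038)),((.0575,.030),P(279,219,.076)),((.0575,-.030),P(381,199,.076)),((-.012,-.062),P(463,304,.085)),((.004,.030),P(294,312,.076)),((.004,-.030),P(399,288,.076))]
A=np.array([o[0] for o in obs]);B=np.array([o[1] for o in obs])
R=lambda t:np.array([[np.cos(t),-np.sin(t)],[np.sin(t),np.cos(t)]])
f=lambda p:(A@R(p[2]).T+p[:2]-B).ravel()
s=least_squares(f,[.5,0,0]);p=s.x
if __name__=='__main__':
    print(p[:2],np.degrees(p[2]));print(np.round(1000*f(p).reshape(-1,2),1))
    S=lambda w:R(p[2]).T@(w-p[:2])
    for n,c,r,z in(('jar',381,427,.106),('grip',553,515,.113),('small',0,0,0)):
        w=P(c,r,z) if n!='small' else ray(d,322,273,.04)[:2]
        print(n,w,S(w))
    print('home',R(p[2])@[.03,0]+p[:2],'piv',R(p[2])@[-.012,-.062]+p[:2])
    for n,u,v,z in(('blue',235,175,.068),('weight',253,224,.045),('orange',283,277,.06),('scissT',414,222,0),('timer',379,163,.02)):print(n,ray(d,u,v,z)[:2],S(ray(d,u,v,z)[:2]))
E
python3 fit.py
```

```text
[ 0.5931972  -0.01745633] 13.211542368343823
[[-0.9  0.9]
 [ 0.   0.5]
 [ 0.6  2.5]
 [ 1.9  0.2]
 [-0.2 -2.1]
 [-0.3 -0.6]
 [-1.1 -1.4]]
jar [ 0.5268952  -0.03233069] [-0.06794666  0.00067245]
grip [ 0.48180542 -0.12332336] [-0.13263915 -0.07760678]
small [ 0.40514275 -0.04175147] [-0.18862977  0.01932717]
home [ 0.62240318 -0.01059992] piv [ 0.59568472 -0.08055793]
blue [0.60565109 0.14439385] [0.04911464 0.15472018]
weight [0.50558253 0.10568049] [-0.05715321  0.13990181]
orange [0.39695289 0.04101639] [-0.17768652  0.10177617]
scissT [ 0.51781013 -0.24821739] [-0.12613154 -0.20742398]
timer [ 0.6443673  -0.16523885] [ 0.01604053 -0.15556591]
```

carry_out:
  targets:
    - {"grip": 1,"linear": [0.5,-0.42,0],"turn": [0,0,0]}
    - {"grip": 1,"linear": [0.5,-0.42,0],"turn": [0,0,0]}
    - {"grip": 1,"linear": [0.5,-0.42,0],"turn": [0,0,0]}
    - {"grip": 1,"linear": [0.5,-0.42,0],"turn": [0,0,0]}
    - {"grip": 1,"linear": [0.5,-0.42,0],"turn": [0,0,0]}
    - {"grip": 1,"linear": [0.5,-0.42,0],"turn": [0,0,0]}
    - {"grip": 1,"linear": [0.5,-0.42,0],"turn": [0,0,0]}
    - {"grip": 1,"linear": [0.5,-0.42,0],"turn": [0,0,0]}
    - {"grip": 1,"linear": [0.5,-0.42,0],"turn": [0,0,0]}
    - {"grip": 1,"linear": [0.5,-0.42,0],"turn": [0,0,0]}
    - {"grip": 1,"linear": [0.5,-0.42,0],"turn": [0,0,0]}
    - {"grip": 1,"linear": [0.5,-0.42,0],"turn": [0,0,0]}
    - {"grip": 1,"linear": [0.5,-0.42,0],"turn": [0,0,0]}
    - {"grip": 1,"linear": [0.5,-0.42,0],"turn": [0,0,0]}
    - {"grip": 1,"linear": [0.5,-0.42,0],"turn": [0,0,0]}
    - {"grip": 1,"linear": [0,0,0],"turn": [0,0,0.7]}
    - {"grip": 1,"linear": [0,0,0],"turn": [0,0,0.7]}
    - {"grip": 1,"linear": [0,0,0],"turn": [0,0.87,0]}
    - {"grip": 1,"linear": [0,0,0],"turn": [0,0.87,0]}
    - {"grip": 1,"linear": [0,0,0],"turn": [0,0,0]}

```text
clock: 2.15
tool_pos: [0.4459, -0.0726, 0.2289]
ee_rot: [[0.941, 0.23, 0.248], [0.222, -0.973, 0.061], [0.256, -0.003, -0.967]]
ft_force: [-1.0, -0.1, 0.5]
gripper_width: 0.006
gripper_force: 0.0
```

```bash
cat > st.py <<'E'
from h import *
import sys
p=np.array([.5932,-.0175]);t=np.radians(13.2)
R3=np.array([[np.cos(t),-np.sin(t),0],[np.sin(t),np.cos(t),0],[0,0,1]])
s=bot.state();T=np.array(s['ee_rot'])
x=R3.T@(np.array(s['tool_pos'])-[*p,0])
print('clock',s['clock'],'shaker pos mm',np.round(x*1000,1),'F(shaker)',np.round(R3.T@np.array(s['ft_force']),1),'w',round(s['gripper_width'],2),'q',np.round(s['qpos'],0))
print('tool axes in shaker\n',np.round(R3.T@T,3))
if len(sys.argv)>1:
    g=np.array(eval(sys.argv[1]))/1000
    print('units',np.round((T.T@R3@(g-x))/.05,2))
E
python3 st.py "[-135,0.5,150]"; python3 st.py "[-135,0.5,56]"
```

```text
clock 2.15 shaker pos mm [-155.9  -20.   228.9] F(shaker) [-1.   0.1  0.5] w 0.01 q [-26.  -6. -27.  58.   9. 142.]
tool axes in shaker
 [[ 0.967  0.002  0.256]
 [ 0.001 -1.     0.003]
 [ 0.256 -0.003 -0.967]]
units [ 0.   -0.41  1.63]
clock 2.15 shaker pos mm [-155.9  -20.   228.9] F(shaker) [-1.   0.1  0.5] w 0.01 q [-26.  -6. -27.  58.   9. 142.]
tool axes in shaker
 [[ 0.967  0.002  0.256]
 [ 0.001 -1.     0.003]
 [ 0.256 -0.003 -0.967]]
units [-0.48 -0.4   3.45]
```

carry_out:
  targets:
    - {"grip": 1,"linear": [-0.08,-0.2,0.5],"turn": [0,0,0]}
    - {"grip": 1,"linear": [-0.08,-0.2,0.5],"turn": [0,0,0]}
    - {"grip": 1,"linear": [-0.08,0,0.5],"turn": [0,0,0]}
    - {"grip": 1,"linear": [-0.08,0,0.5],"turn": [0,0,0]}
    - {"grip": 1,"linear": [-0.08,0,0.5],"turn": [0,0,0]}
    - {"grip": 1,"linear": [-0.08,0,0.5],"turn": [0,0,0]}
    - {"grip": 1,"linear": [0,0,0.4],"turn": [0,0,0]}
    - {"grip": 1,"linear": [0,0,0],"turn": [0,0,0]}

```text
clock: 2.95
tool_pos: [0.4651, -0.0492, 0.0586]
ee_rot: [[0.941, 0.232, 0.245], [0.224, -0.973, 0.061], [0.253, -0.002, -0.968]]
ft_force: [-0.1, 0.7, -0.5]
gripper_width: -0.003
gripper_force: 0.0
```

```bash
python3 st.py "[-110,0.5,56]"
python3 - <<'E'
from h import *
d=snap('scene','s1.png');cv2.imwrite('pics/s1c.png',cv2.resize(cv2.imread('pics/s1.png')[120:300,180:420],None,fx=3,fy=3,interpolation=cv2.INTER_CUBIC))
E
```

```text
clock 2.95 shaker pos mm [-131.9   -1.6   58.6] F(shaker) [ 0.1  0.8 -0.5] w -0.0 q [-21.   5. -43.  31.   8. 146.]
tool axes in shaker
 [[ 0.968  0.004  0.253]
 [ 0.003 -1.     0.003]
 [ 0.253 -0.002 -0.968]]
units [ 0.41 -0.04  0.16]
```

View pics/s1c.png

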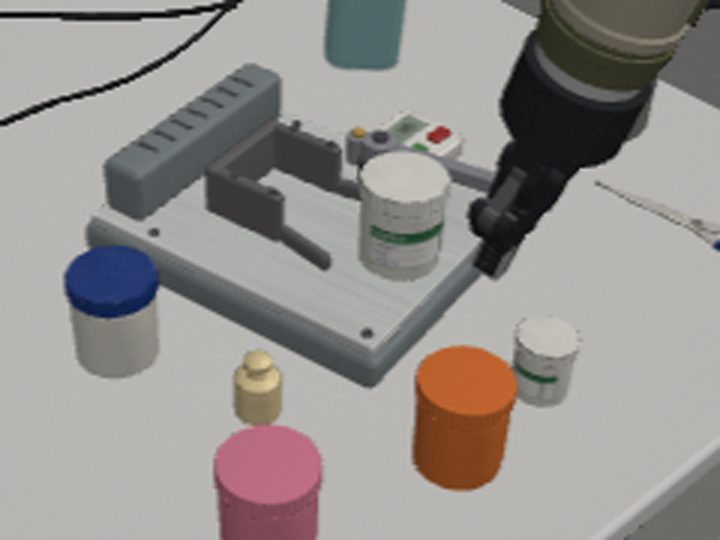

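carry_out:
  targets:
    - {"grip": 1,"linear": [0.1,-0.01,0.04],"turn": [0,0,0]}
    - {"grip": 1,"linear": [0.1,-0.01,0.04],"turn": [0,0,0]}
    - {"grip": 1,"linear": [0.1,-0.01,0.04],"turn": [0,0,0]}
    - {"grip": 1,"linear": [0.1,-0.01,0.04],"turn": [0,0,0]}
    - {"grip": 1,"linear": [0.04,0,0.01],"turn": [0,0,0]}
    - {"grip": 1,"linear": [0.04,0,0.01],"turn": [0,0,0]}
    - {"grip": 1,"linear": [0.04,0,0.01],"turn": [0,0,0]}
    - {"grip": 1,"linear": [0.06,0,0.016],"turn": [0,0,0]}
    - {"grip": 1,"linear": [0.06,0,0.016],"turn": [0,0,0]}
    - {"grip": 1,"linear": [0.06,0,0.016],"turn": [0,0,0]}
    - {"grip": 1,"linear": [0.06,0,0.016],"turn": [0,0,0]}
    - {"grip": 1,"linear": [0.06,0,0.016],"turn": [0,0,0]}

```text
clock: 4.2
tool_pos: [0.5074, -0.0376, 0.0583]
ee_rot: [[0.94, 0.232, 0.251], [0.224, -0.973, 0.06], [0.258, -0.0, -0.966]]
ft_force: [-1.5, -0.3, 1.3]
gripper_width: -0.002
gripper_force: 0.6
```

```bash
cat >> st.py <<'E'
from h import *
d=vision.get_image('top');cv2.imwrite('pics/t_%d.png'%(s['clock']*100),cv2.resize(cv2.cvtColor(d['color'],cv2.COLOR_RGB2BGR)[100:260,220:420],None,fx=3.75,fy=3.75,interpolation=cv2.INTER_CUBIC))
E
python3 st.py "[-20,0.5,56]"; ls pics/t_*
```

```text
clock 4.2 shaker pos mm [-88.1   0.   58.3] F(shaker) [-1.5  0.1  1.3] w -0.0 q [-18.   8. -38.  30.   8. 150.]
tool axes in shaker
 [[ 0.966  0.003  0.258]
 [ 0.003 -1.     0.001]
 [ 0.258 -0.    -0.966]]
units [ 1.3  -0.01  0.4 ]
pics/t_420.png
```

carry_out:
  targets:
    - {"grip": 1,"linear": [0.076,0,0.023],"turn": [0,0,0]}
    - {"grip": 1,"linear": [0.076,0,0.023],"turn": [0,0,0]}
    - {"grip": 1,"linear": [0.076,0,0.023],"turn": [0,0,0]}
    - {"grip": 1,"linear": [0.076,0,0.023],"turn": [0,0,0]}
    - {"grip": 1,"linear": [0.076,0,0.023],"turn": [0,0,0]}
    - {"grip": 1,"linear": [0.076,0,0.023],"turn": [0,0,0]}
    - {"grip": 1,"linear": [0.076,0,0.023],"turn": [0,0,0]}
    - {"grip": 1,"linear": [0.076,0,0.023],"turn": [0,0,0]}
    - {"grip": 1,"linear": [0.076,0,0.023],"turn": [0,0,0]}
    - {"grip": 1,"linear": [0.076,0,0.023],"turn": [0,0,0]}
    - {"grip": 1,"linear": [0.076,0,0.023],"turn": [0,0,0]}
    - {"grip": 1,"linear": [0.076,0,0.023],"turn": [0,0,0]}
    - {"grip": 1,"linear": [0.076,0,0.023],"turn": [0,0,0]}
    - {"grip": 1,"linear": [0.076,0,0.023],"turn": [0,0,0]}

```text
clock: 5.65
tool_pos: [0.5616, -0.0248, 0.0565]
ee_rot: [[0.94, 0.232, 0.251], [0.224, -0.973, 0.06], [0.258, 0.0, -0.966]]
ft_force: [-1.9, 0.0, 1.2]
gripper_width: -0.004
gripper_force: 0.9
```

```bash
python3 st.py "[-12,0.5,56]"; ls pics/t_*
```

```text
clock 5.65 shaker pos mm [-32.4   0.2  56.5] F(shaker) [-1.9  0.5  1.2] w -0.0 q [-14.  14. -32.  31.   7. 153.]
tool axes in shaker
 [[ 0.966  0.003  0.258]
 [ 0.003 -1.     0.001]
 [ 0.258  0.    -0.966]]
units [ 0.39 -0.01  0.12]
pics/t_420.png
pics/t_565.png
```

carry_out:
  targets:
    - {"grip": 1,"linear": [0.039,0,0.011],"turn": [0,0,0]}
    - {"grip": 1,"linear": [0.039,0,0.011],"turn": [0,0,0]}
    - {"grip": 1,"linear": [0.039,0,0.011],"turn": [0,0,0]}
    - {"grip": 1,"linear": [0.039,0,0.011],"turn": [0,0,0]}
    - {"grip": 1,"linear": [0.039,0,0.011],"turn": [0,0,0]}
    - {"grip": 1,"linear": [0.039,0,0.011],"turn": [0,0,0]}
    - {"grip": 1,"linear": [0.039,0,0.011],"turn": [0,0,0]}
    - {"grip": 1,"linear": [0.039,0,0.011],"turn": [0,0,0]}

```text
clock: 6.5
tool_pos: [0.5772, -0.0211, 0.0564]
ee_rot: [[0.94, 0.232, 0.251], [0.224, -0.973, 0.06], [0.258, 0.0, -0.966]]
ft_force: [-1.8, 1.0, 2.2]
gripper_width: 0.003
gripper_force: 1.0
```

```bash
python3 st.py "[-12,0.5,56]"; ls pics/t_*
```

```text
clock 6.5 shaker pos mm [-16.3   0.2  56.4] F(shaker) [-1.5  1.4  2.2] w 0.0 q [-14.  15. -30.  32.   7. 154.]
tool axes in shaker
 [[ 0.966  0.003  0.258]
 [ 0.003 -1.     0.001]
 [ 0.258  0.    -0.966]]
units [ 0.08 -0.01  0.03]
pics/t_420.png
pics/t_565.png
pics/t_650.png
```

View pics/t_565.png

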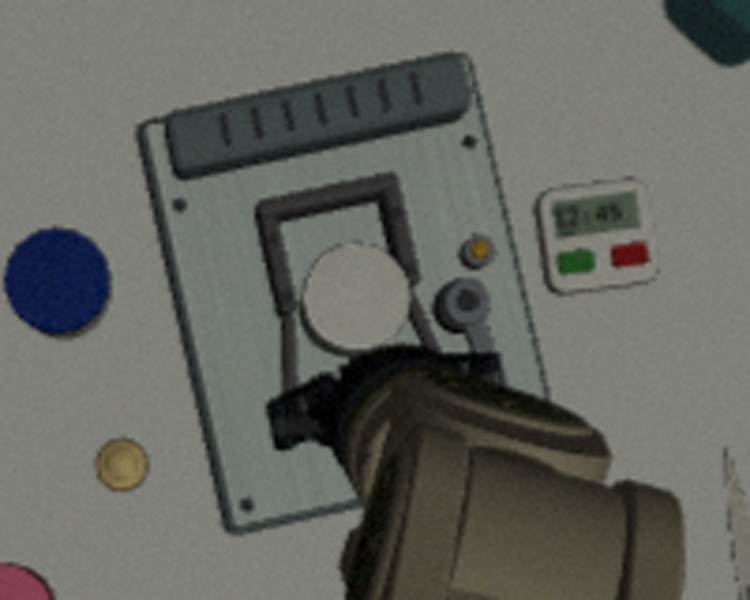

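At 5.65 s the jar's lid is at (357,298) of the crop, centred and entering the cheeks. I'll push the last millimetres slowly.

carry_out:
  targets:
    - {"grip": 1,"linear": [0.02,0,0.005],"turn": [0,0,0]}
    - {"grip": 1,"linear": [0.02,0,0.005],"turn": [0,0,0]}
    - {"grip": 1,"linear": [0.02,0,0.005],"turn": [0,0,0]}
    - {"grip": 1,"linear": [0.02,0,0.005],"turn": [0,0,0]}
    - {"grip": 1,"linear": [0.02,0,0.005],"turn": [0,0,0]}
    - {"grip": 1,"linear": [0.02,0,0.005],"turn": [0,0,0]}

```text
clock: 7.15
tool_pos: [0.5832, -0.0196, 0.0564]
ee_rot: [[0.94, 0.232, 0.251], [0.224, -0.973, 0.06], [0.258, 0.0, -0.966]]
ft_force: [-1.0, -0.8, 1.1]
gripper_width: 0.003
gripper_force: 0.6
```

```bash
python3 st.py|head -1
```

```text
clock 7.15 shaker pos mm [-10.3   0.2  56.4] F(shaker) [-1.2 -0.6  1.1] w 0.0 q [-13.  16. -29.  32.   7. 154.]
```

carry_out:
  targets:
    - {"grip": 1,"linear": [0.02,0,0.005],"turn": [0,0,0]}
    - {"grip": 1,"linear": [0.02,0,0.005],"turn": [0,0,0]}

```text
clock: 7.4
tool_pos: [0.5851, -0.0191, 0.0564]
ee_rot: [[0.94, 0.232, 0.251], [0.224, -0.973, 0.06], [0.258, 0.0, -0.966]]
ft_force: [-1.0, -1.1, -0.0]
gripper_width: 0.0
gripper_force: 0.5
```

carry_out:
  targets:
    - {"grip": 1,"linear": [0.015,0,0.004],"turn": [0,0,0]}

```text
clock: 7.5
tool_pos: [0.586, -0.0189, 0.0565]
ee_rot: [[0.94, 0.232, 0.251], [0.224, -0.973, 0.06], [0.258, 0.0, -0.966]]
ft_force: [-1.1, -0.0, -0.7]
gripper_width: 0.003
gripper_force: 0.5
```

carry_out:
  targets:
    - {"grip": 1,"linear": [0.015,0,0.004],"turn": [0,0,0]}

```text
clock: 7.6
tool_pos: [0.5867, -0.0188, 0.0564]
ee_rot: [[0.94, 0.232, 0.251], [0.224, -0.973, 0.06], [0.258, 0.0, -0.966]]
ft_force: [-1.0, -0.8, -0.8]
gripper_width: -0.0
gripper_force: 0.5
```

carry_out:
  targets:
    - {"grip": 1,"linear": [0.015,0,0.004],"turn": [0,0,0]}
    - {"grip": 1,"linear": [0.015,0,0.004],"turn": [0,0,0]}

```text
clock: 7.8
tool_pos: [0.5881, -0.0184, 0.0564]
ee_rot: [[0.94, 0.232, 0.251], [0.224, -0.973, 0.06], [0.258, 0.0, -0.966]]
ft_force: [-0.5, 0.6, -1.6]
gripper_width: -0.0
gripper_force: 0.5
```

```bash
python3 st.py|head -1; ls pics
```

```text
clock 7.8 shaker pos mm [-5.1  0.3 56.4] F(shaker) [-0.4  0.7 -1.6] w -0.0 q [-13.  16. -28.  32.   7. 154.]
c1.png
s1.png
s1c.png
scene0.png
t_420.png
t_565.png
t_650.png
t_715.png
t_780.png
top0.png
```

View pics/t_780.png

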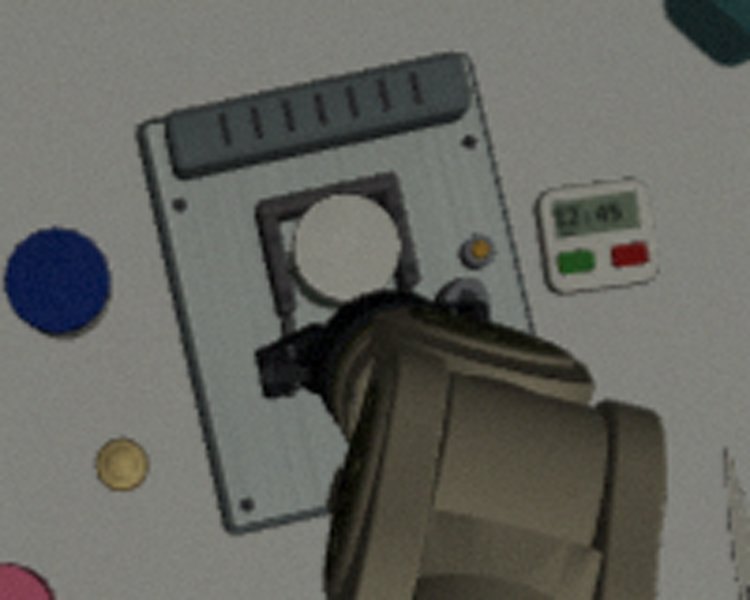

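Run:
```python
from fit import *
for c,r in((357,298),(348,249)):print(R(p[2]).T@(P(c,r,.106)-p[:2]))
```

```text
[ 0.00208318 -0.00160351]
[ 0.02880186 -0.00253324]
```

The lid is at (348,249), which puts the jar at shaker x ≈ 0.029, within about 1 mm of home. I'll go on in small steps until the force rises.

carry_out:
  targets:
    - {"grip": 1,"linear": [0.015,0,0.004],"turn": [0,0,0]}

```text
clock: 8.0
tool_pos: [0.5888, -0.0182, 0.0564]
ee_rot: [[0.94, 0.232, 0.251], [0.224, -0.973, 0.06], [0.258, 0.0, -0.966]]
ft_force: [-1.1, -0.6, 0.1]
gripper_width: -0.003
gripper_force: 0.5
```

carry_out:
  targets:
    - {"grip": 1,"linear": [0.01,0,0.003],"turn": [0,0,0]}

```text
clock: 8.1
tool_pos: [0.5894, -0.0181, 0.0565]
ee_rot: [[0.94, 0.232, 0.251], [0.224, -0.973, 0.06], [0.258, 0.0, -0.966]]
ft_force: [-0.0, -0.0, -0.3]
gripper_width: -0.002
gripper_force: 0.5
```

carry_out:
  targets:
    - {"grip": 1,"linear": [0.01,0,0.003],"turn": [0,0,0]}

```text
clock: 8.2
tool_pos: [0.5899, -0.018, 0.0565]
ee_rot: [[0.94, 0.232, 0.251], [0.224, -0.973, 0.06], [0.258, 0.0, -0.966]]
ft_force: [-1.4, -0.3, -0.6]
gripper_width: -0.004
gripper_force: 0.5
```

carry_out:
  targets:
    - {"grip": 1,"linear": [0.01,0,0.003],"turn": [0,0,0]}

```text
clock: 8.3
tool_pos: [0.5902, -0.0179, 0.0564]
ee_rot: [[0.94, 0.232, 0.251], [0.224, -0.973, 0.06], [0.258, 0.0, -0.966]]
ft_force: [-2.1, -0.7, 1.6]
gripper_width: -0.003
gripper_force: 1.4
```

carry_out:
  targets:
    - {"grip": 1,"linear": [0.01,0,0.003],"turn": [0,0,0]}

```text
clock: 8.4
tool_pos: [0.5903, -0.0179, 0.0563]
ee_rot: [[0.94, 0.231, 0.25], [0.224, -0.973, 0.059], [0.257, 0.0, -0.966]]
ft_force: [-4.6, -2.6, 4.3]
gripper_width: -0.002
gripper_force: 2.6
```

carry_out:
  targets:
    - {"grip": 1,"linear": [0.01,0,0.003],"turn": [0,0,0]}

```text
clock: 8.5
tool_pos: [0.5904, -0.0178, 0.0562]
ee_rot: [[0.94, 0.231, 0.249], [0.224, -0.973, 0.059], [0.256, 0.0, -0.967]]
ft_force: [-6.6, -2.3, 6.1]
gripper_width: -0.003
gripper_force: 3.7
```

carry_out:
  targets:
    - {"grip": 1,"linear": [-0.05,0,-0.013],"turn": [0,0,0]}
    - {"grip": 1,"linear": [-0.1,0,-0.027],"turn": [0,0,0]}
    - {"grip": 1,"linear": [-0.3,0,-0.08],"turn": [0,0,0]}
    - {"grip": 1,"linear": [-0.4,0,-0.11],"turn": [0,0,0]}
    - {"grip": 1,"linear": [-0.4,0,-0.11],"turn": [0,0,0]}
    - {"grip": 1,"linear": [0.18,0,-0.68],"turn": [0,0,0]}
    - {"grip": 1,"linear": [0.18,0,-0.68],"turn": [0,0,0]}
    - {"grip": 1,"linear": [0.18,0,-0.68],"turn": [0,0,0]}
    - {"grip": 1,"linear": [0.18,0,-0.68],"turn": [0,0,0]}
    - {"grip": 1,"linear": [0,0,0],"turn": [0,-0.87,0]}
    - {"grip": 1,"linear": [0,0,0],"turn": [0,-0.87,0]}
    - {"grip": 1,"linear": [0,0,0],"turn": [0,0,-0.95]}
    - {"grip": 1,"linear": [0,0,0],"turn": [0,0,-0.95]}
    - {"grip": 1,"linear": [0,0,0],"turn": [0,0,-0.95]}
    - {"grip": 1,"linear": [0,0,0],"turn": [0,0,-0.95]}
    - {"grip": 1,"linear": [0,0,0],"turn": [0,0,-0.95]}
    - {"grip": 1,"linear": [0,0,0],"turn": [0,0,-0.95]}
    - {"grip": 1,"linear": [0,0,0],"turn": [0,0,-0.95]}
    - {"grip": 1,"linear": [0,0,0],"turn": [0,0,-0.95]}
    - {"grip": 1,"linear": [0,0,0],"turn": [0,0,-0.95]}

```text
clock: 10.5
tool_pos: [0.5283, -0.0327, 0.1974]
ee_rot: [[0.048, 0.999, 0.001], [0.999, -0.048, 0.0], [0.0, 0.001, -1.0]]
ft_force: [-0.0, -0.4, 0.1]
gripper_width: 0.002
gripper_force: 0.0
```

carry_out:
  targets:
    - {"grip": 1,"linear": [0,0,0],"turn": [0,0,-0.95]}
    - {"grip": 1,"linear": [0,0,0],"turn": [0,0,-0.95]}
    - {"grip": 1,"linear": [0,0,0],"turn": [0,0,-0.95]}
    - {"grip": 1,"linear": [0,0,0],"turn": [0,0,0]}

```text
clock: 10.9
tool_pos: [0.5283, -0.0327, 0.1974]
ee_rot: [[-0.365, 0.931, 0.001], [0.931, 0.365, 0.0], [-0.0, 0.001, -1.0]]
ft_force: [0.8, -0.2, 0.0]
gripper_width: -0.001
gripper_force: 0.0
```

```bash
python3 st.py "[-129,-122,190]"; ls pics
```

```text
clock 10.9 shaker pos mm [-66.7   0.  197.4] F(shaker) [ 0.7 -0.3  0. ] w -0.0 q [-12.  14.  -8.  68.   0.  56.]
tool axes in shaker
 [[-0.143  0.99   0.001]
 [ 0.99   0.143 -0.   ]
 [-0.     0.001 -1.   ]]
units [-2.24 -1.58  0.15]
c1.png
s1.png
s1c.png
scene0.png
t_1090.png
t_420.png
t_565.png
t_650.png
t_715.png
t_780.png
top0.png
```

carry_out:
  targets:
    - {"grip": 1,"linear": [-0.45,-0.32,0],"turn": [0,0,0]}
    - {"grip": 1,"linear": [-0.45,-0.32,0],"turn": [0,0,0]}
    - {"grip": 1,"linear": [-0.45,-0.32,0],"turn": [0,0,0]}
    - {"grip": 1,"linear": [-0.45,-0.32,0],"turn": [0,0,0]}
    - {"grip": 1,"linear": [-0.45,-0.32,0],"turn": [0,0,0]}
    - {"grip": 1,"linear": [0,0,0.45],"turn": [0,0,0]}
    - {"grip": 1,"linear": [0,0,0.45],"turn": [0,0,0]}
    - {"grip": 1,"linear": [0,0,0.45],"turn": [0,0,0]}
    - {"grip": 1,"linear": [0,0,0.45],"turn": [0,0,0]}
    - {"grip": 1,"linear": [0,0,0.45],"turn": [0,0,0]}
    - {"grip": 1,"linear": [0,0,0],"turn": [0,0,0]}

```text
clock: 12.05
tool_pos: [0.4924, -0.1656, 0.0821]
ee_rot: [[-0.362, 0.932, -0.005], [0.932, 0.362, 0.003], [0.004, -0.003, -1.0]]
ft_force: [-0.5, -0.6, 0.8]
gripper_width: 0.001
gripper_force: 0.0
```

```bash
python3 st.py
python3 - <<'E'
from h import *
d=snap('scene','s2.png');cv2.imwrite('pics/s2c.png',cv2.resize(cv2.imread('pics/s2.png')[120:300,180:420],None,fx=3,fy=3,interpolation=cv2.INTER_CUBIC))
E
```

```text
clock 12.05 shaker pos mm [-131.9 -121.1   82.1] F(shaker) [-0.6 -0.4  0.8] w 0.0 q [-27.  18. -20.  53.   0.  41.]
tool axes in shaker
 [[-0.139  0.99  -0.004]
 [ 0.99   0.139  0.004]
 [ 0.004 -0.003 -1.   ]]
```

View pics/s2c.png

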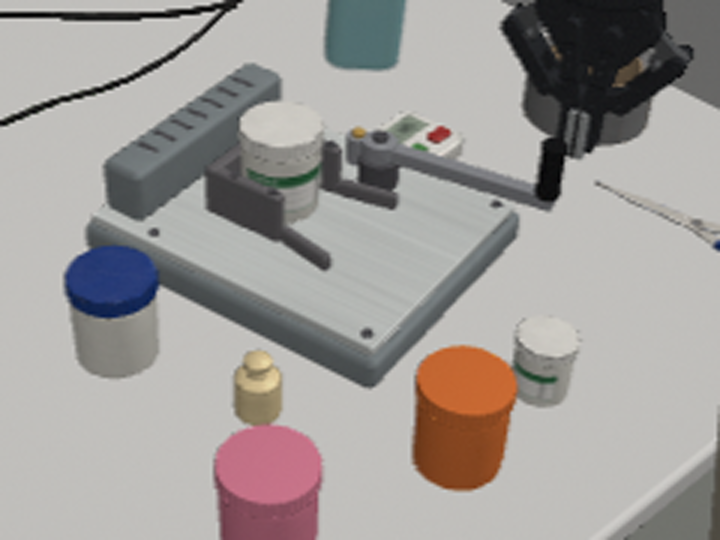

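carry_out:
  targets:
    - {"grip": 1,"linear": [0.12,0,0],"turn": [0,0,0]}
    - {"grip": 1,"linear": [0.12,0,0],"turn": [0,0,0]}
    - {"grip": 1,"linear": [0.12,0,0],"turn": [0,0,0]}
    - {"grip": 1,"linear": [0.1,0,0],"turn": [0,0,0]}
    - {"grip": 1,"linear": [0.19,-0.022,0],"turn": [0,0,0.5]}
    - {"grip": 1,"linear": [0.19,-0.022,0],"turn": [0,0,0.5]}
    - {"grip": 1,"linear": [0.19,-0.022,0],"turn": [0,0,0.5]}
    - {"grip": 1,"linear": [0.19,-0.022,0],"turn": [0,0,0.5]}
    - {"grip": 1,"linear": [0.19,-0.022,0],"turn": [0,0,0.5]}
    - {"grip": 1,"linear": [0.19,-0.022,0],"turn": [0,0,0.5]}

```text
clock: 13.15
tool_pos: [0.4697, -0.0914, 0.0855]
ee_rot: [[0.081, 0.997, 0.001], [0.997, -0.081, -0.002], [-0.002, 0.001, -1.0]]
ft_force: [1.2, -1.7, 0.8]
gripper_width: -0.004
gripper_force: 0.9
```

```bash
cat >> st.py <<'E'
r=(x-[-.012,-.062,0]); r=(R3.T@T).T@r; print('pivot->TCP in tool mm',np.round(r*1000,1),'yaw turned',np.round(1.7-np.arctan2((R3.T@T)[1,0],(R3.T@T)[0,0]),3))
E
python3 st.py
```

```text
clock 13.15 shaker pos mm [-137.1  -43.7   85.5] F(shaker) [ 0.8 -1.9  0.8] w -0.0 q [-21.  13. -26.  51.  -0.  74.]
tool axes in shaker
 [[ 0.306  0.952  0.001]
 [ 0.952 -0.306 -0.003]
 [-0.002  0.001 -1.   ]]
pivot->TCP in tool mm [ -21.2 -124.6  -85.6] yaw turned 0.441
```

carry_out:
  targets:
    - {"grip": 1,"linear": [0.19,-0.022,0],"turn": [0,0,0.5]}
    - {"grip": 1,"linear": [0.19,-0.022,0],"turn": [0,0,0.5]}
    - {"grip": 1,"linear": [0.19,-0.022,0],"turn": [0,0,0.5]}
    - {"grip": 1,"linear": [0.19,-0.022,0],"turn": [0,0,0.5]}
    - {"grip": 1,"linear": [0.19,-0.022,0],"turn": [0,0,0.5]}
    - {"grip": 1,"linear": [0.19,-0.022,0],"turn": [0,0,0.5]}
    - {"grip": 1,"linear": [0.19,-0.022,0],"turn": [0,0,0.5]}
    - {"grip": 1,"linear": [0.19,-0.022,0],"turn": [0,0,0.5]}

```text
clock: 14.0
tool_pos: [0.4848, -0.018, 0.0849]
ee_rot: [[0.628, 0.778, -0.002], [0.778, -0.628, -0.003], [-0.004, 0.0, -1.0]]
ft_force: [-5.0, -6.2, 3.6]
gripper_width: 0.003
gripper_force: 3.8
```

```bash
python3 st.py
```

```text
clock 14.0 shaker pos mm [-105.6   24.3   84.9] F(shaker) [-6.3 -4.8  3.6] w 0.0 q [-11.  14. -25.  52.  -0. 117.]
tool axes in shaker
 [[ 0.789  0.614 -0.003]
 [ 0.614 -0.789 -0.002]
 [-0.004  0.    -1.   ]]
pivot->TCP in tool mm [ -21.3 -125.6  -84.9] yaw turned 1.039
```

carry_out:
  targets:
    - {"grip": 1,"linear": [0.19,-0.022,0],"turn": [0,0,0.5]}
    - {"grip": 1,"linear": [0.19,-0.022,0],"turn": [0,0,0.5]}
    - {"grip": 1,"linear": [0.19,-0.022,0],"turn": [0,0,0.5]}
    - {"grip": 1,"linear": [0.19,-0.022,0],"turn": [0,0,0.5]}
    - {"grip": 1,"linear": [0.19,-0.022,0],"turn": [0,0,0.5]}
    - {"grip": 1,"linear": [0.19,-0.022,0],"turn": [0,0,0.5]}
    - {"grip": 1,"linear": [0.1,-0.015,0],"turn": [0,0,0.25]}

```text
clock: 14.75
tool_pos: [0.5296, 0.0277, 0.085]
ee_rot: [[0.918, 0.396, 0.001], [0.396, -0.918, 0.0], [0.001, -0.0, -1.0]]
ft_force: [0.4, -0.4, -0.0]
gripper_width: 0.005
gripper_force: 0.0
```

```bash
python3 st.py
```

```text
clock 14.75 shaker pos mm [-51.6  58.5  85. ] F(shaker) [ 0.3 -0.5 -0. ] w 0.0 q [ -6.  18. -18.  53.   0. 151.]
tool axes in shaker
 [[ 0.984  0.176  0.001]
 [ 0.176 -0.984  0.   ]
 [ 0.001 -0.    -1.   ]]
pivot->TCP in tool mm [ -17.7 -125.6  -85. ] yaw turned 1.523
```

carry_out:
  targets:
    - {"grip": 1,"linear": [0.1,-0.015,0],"turn": [0,0,0.25]}
    - {"grip": 1,"linear": [0.1,-0.015,0],"turn": [0,0,0.25]}
    - {"grip": 1,"linear": [0.1,-0.015,0],"turn": [0,0,0.25]}

```text
clock: 15.1
tool_pos: [0.5421, 0.0348, 0.0849]
ee_rot: [[0.957, 0.291, 0.0], [0.291, -0.957, 0.0], [0.0, -0.0, -1.0]]
ft_force: [-0.7, 0.6, -0.9]
gripper_width: -0.003
gripper_force: 0.0
```

carry_out:
  targets:
    - {"grip": 1,"linear": [0.04,0,0],"turn": [0,0,0.1]}

```text
clock: 15.2
tool_pos: [0.5443, 0.0354, 0.0849]
ee_rot: [[0.961, 0.277, 0.0], [0.277, -0.961, 0.0], [0.0, -0.0, -1.0]]
ft_force: [0.1, -0.5, -0.1]
gripper_width: 0.002
gripper_force: 0.0
```

```bash
python3 st.py; ls -t pics|head -1
```

```text
clock 15.2 shaker pos mm [-35.5  62.6  84.9] F(shaker) [ 0.  -0.5 -0.1] w 0.0 q [ -5.  20. -16.  54.   0. 159.]
tool axes in shaker
 [[ 0.999  0.05   0.   ]
 [ 0.05  -0.999  0.   ]
 [ 0.    -0.    -1.   ]]
pivot->TCP in tool mm [ -17.2 -125.7  -84.9] yaw turned 1.65
t_1520.png
```

carry_out:
  targets:
    - {"grip": 1,"linear": [0.04,0,0],"turn": [0,0,0.1]}

```text
clock: 15.35
tool_pos: [0.5457, 0.0357, 0.0848]
ee_rot: [[0.965, 0.262, -0.0], [0.262, -0.965, -0.0], [-0.0, -0.0, -1.0]]
ft_force: [-0.0, 0.6, 0.4]
gripper_width: 0.002
gripper_force: 0.0
```

carry_out:
  targets:
    - {"grip": 1,"linear": [0.03,0,0],"turn": [0,0,0]}

```text
clock: 15.45
tool_pos: [0.5474, 0.0361, 0.0849]
ee_rot: [[0.965, 0.261, -0.0], [0.261, -0.965, -0.0], [-0.0, 0.0, -1.0]]
ft_force: [-0.1, 0.0, -0.2]
gripper_width: 0.0
gripper_force: 0.0
```

carry_out:
  targets:
    - {"grip": 1,"linear": [0.02,0,0],"turn": [0,0,0]}

```text
clock: 15.55
tool_pos: [0.5485, 0.0364, 0.0849]
ee_rot: [[0.965, 0.261, 0.0], [0.261, -0.965, -0.0], [0.0, 0.0, -1.0]]
ft_force: [0.6, 0.4, 0.5]
gripper_width: 0.001
gripper_force: 0.0
```

carry_out:
  targets:
    - {"grip": 1,"linear": [-0.2,0,0],"turn": [0,0,0]}
    - {"grip": 1,"linear": [-0.4,0,0],"turn": [0,0,0]}
    - {"grip": 1,"linear": [0,0,-0.6],"turn": [0,0,0]}
    - {"grip": 1,"linear": [0,0,-0.6],"turn": [0,0,0]}
    - {"grip": 1,"linear": [0,0,-0.6],"turn": [0,0,0]}
    - {"grip": 1,"linear": [-0.5,0,-0.3],"turn": [0,0,0]}
    - {"grip": 1,"linear": [-0.5,0.3,0],"turn": [0,0,0]}
    - {"grip": 1,"linear": [-0.5,0.3,0],"turn": [0,0,0]}
    - {"grip": 1,"linear": [0,0,0],"turn": [0,0,0]}
    - {"grip": 1,"linear": [0,0,0],"turn": [0,0,0]}

```text
clock: 16.55
tool_pos: [0.4543, -0.0202, 0.19]
ee_rot: [[0.966, 0.26, 0.0], [0.26, -0.966, 0.0], [0.0, 0.0, -1.0]]
ft_force: [-0.9, -0.8, 0.0]
gripper_width: 0.002
gripper_force: 0.0
```

```bash
python3 st.py|head -1; ls -t pics|head -1; cp pics/$(ls -t pics|head -1) pics/fin.png
```

```text
clock 16.55 shaker pos mm [-135.8   29.1  190. ] F(shaker) [-1.1 -0.5  0. ] w 0.0 q [-13.   6. -19.  66.   0. 152.]
t_1655.png
```

View pics/fin.png

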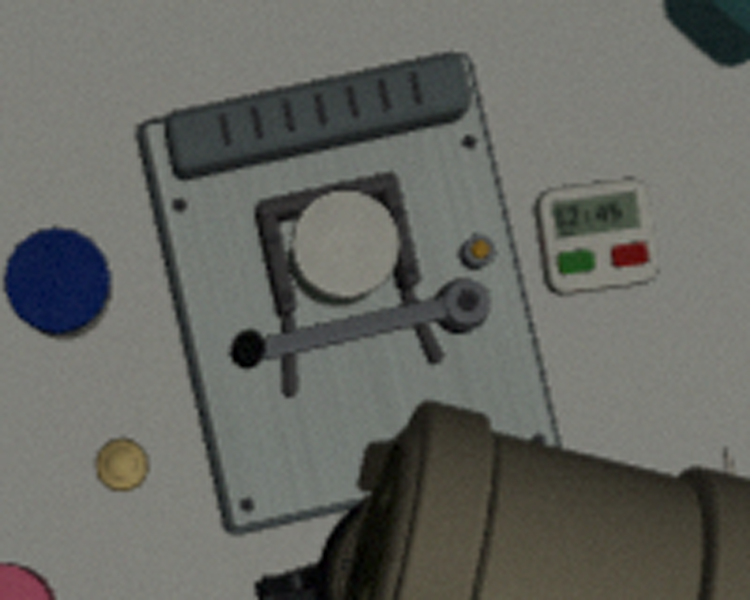

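The jar's lid is at (346,245), home. The bar lies square across, with its grip at (248,349), and the bystanders haven't moved. I'm handing in.

```bash
python3 -c "
from h import *
print(bot.hand_in())"
```

```text
the job is handed in; nothing more can be done
None
```

The jar is pushed home against the back stop, the swing bar is at the second stop square across the nest in the last picture, and the job is handed in at about 16.6 s on the robot's clock (no verdict was returned).

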